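Unsnap and slide open the blue paint case

TASK

Open the paint case with the blue cover: press its orange snap tab down until it is fully in, then push the blue cover off its seat, along the guides, until the whole paint compartment is uncovered and the cover lies flat on the other half of the case. Push gently with the fingertips, without gripping or lifting the cover. Leave the case with the yellow cover shut and its tab alone, and do not disturb the other things on the table.

Things in the scene. Friction and masses are not known exactly. Their poses are not given: they have to be found in the camera images.
- blue_case: Fixed wooden paint case with the blue cover, 265 x 120 mm. Origin on the table; z up, +x the way its cover slides open. Compartment with colour pans: x -112 to -18 mm. Solid deck, 40 mm high: x -18 to 135, the tab in it at x 12, y 0. The cover rides on runners 43 mm high between guides (53 mm high, y +-52). Stops: x -122 (50 mm high), x 128 (53 mm high).
- blue_cover: Loose blue cover plate, 110 (x) x 100 (y) x 8 mm, 0.2 kg, 2 mm play to each guide. Origin: centre of its underside; axes as the case's. In the case frame: closed at x -65 mm, y 0, z 43, front edge 2 mm from the tab; compartment wholly open from x 37 on; at the far stop x 73.
- blue_rib (a point): Dark wooden rib on the blue cover to push on: 14 mm thick along x, 60 mm wide along y, its top 25 mm above the cover's underside (17 above the plate). The point lies on its centre line, 16 mm above the underside, 35 mm behind the cover's origin (to -x). Free space behind and above it.
- blue_tab_top (a point): Centre of the top face (40 mm along the case's x, 30 mm along y) of the orange snap tab of the case with the blue cover. Released it stands 12 mm proud of the deck, 52 mm above the table, and blocks the cover; fully in it is 0.5 mm proud. The point moves with the tab.
- blue_tab (a joint): How far that tab is pressed down, m: 0 to 0.0115; 0 to 0.002 at the start. It takes about 4 N to move, has no return spring and stays where it is left; the cover passes over it from 0.0095 on.
- yellow_case: Fixed wooden paint case with the yellow cover, 265 x 120 mm. Origin on the table; z up, +x the way its cover slides open. Compartment with colour pans: x -112 to -18 mm. Solid deck, 40 mm high: x -18 to 135, the tab in it at x 12, y 0. The cover rides on runners 43 mm high between guides (53 mm high, y +-52). Stops: x -122 (50 mm high), x 128 (53 mm high).
- yellow_cover: Loose yellow cover plate, 110 (x) x 100 (y) x 8 mm, 0.2 kg, 2 mm play to each guide. Origin: centre of its underside; axes as the case's. In the case frame: closed at x -65 mm, y 0, z 43, front edge 2 mm from the tab; compartment wholly open from x 37 on; at the far stop x 73.
- yellow_rib (a point): Dark wooden rib on the yellow cover to push on: 14 mm thick along x, 60 mm wide along y, its top 25 mm above the cover's underside (17 above the plate). The point lies on its centre line, 16 mm above the underside, 35 mm behind the cover's origin (to -x). Free space behind and above it.
- yellow_tab_top (a point): Centre of the top face (40 mm along the case's x, 30 mm along y) of the orange snap tab of the case with the yellow cover. Released it stands 12 mm proud of the deck, 52 mm above the table, and blocks the cover; fully in it is 0.5 mm proud. The point moves with the tab.
- yellow_tab (a joint): How far that tab is pressed down, m: 0 to 0.0115; 0 to 0.002 at the start. It takes about 4 N to move, has no return spring and stays where it is left; the cover passes over it from 0.0095 on.
- water_cup: White open cup, radius 32 mm, 85 mm tall; loose bystander. Origin at the centre of its underside.
- paint_bottle: Red paint bottle, radius 28 mm, 150 mm tall; loose bystander. Origin at the centre of its underside.
- mug: Terracotta mug with a handle, radius 40 mm, 90 mm tall; loose bystander. Origin at the centre of its underside.
- gesso_jar: White jar with a black cap, radius 35 mm, 80 mm tall; loose bystander. Origin at the centre of its underside.
- palette_knife: Palette knife lying flat, 200 mm long; loose bystander. Origin about its middle.
There are look-alikes about, which are no part of the job. Of the things like the blue_cover, leave any that is pink, turquoise or white; of the rest the larger one is meant.

How it is judged (in metres and radians):
On the way, in this order (a step that is already met when the one before it is completed fails the run):
1. the blue case's tab is pressed in while its cover is still on its seat (value of joint blue_tab above 0.0095 m and x of blue_cover in the frame of blue_case below -0.055 m), for 0.1 s.
2. the blue cover has been pushed clear of the compartment (x of blue_cover in the frame of blue_case above 0.037 m), for 0.1 s.
At the end, for the whole second after the job is handed in: The blue cover is at rest, flat (within 0.06 rad and 4 mm of its height on the runners) and between its guides, its origin at least 37 mm beyond the case's origin so that no part of it is over the compartment; the yellow cover is within 10 mm of its seat and its tab is pressed by less than 6 mm (x of blue_cover in the frame of blue_case between 0.037 and 0.08 m and y of blue_cover in the frame of blue_case between -0.006 and 0.006 m and z of blue_cover in the frame of blue_case between 0.039 and 0.047 m and angle between blue_cover's own z axis and vertical below 0.06 rad and angle between the x axis of blue_cover and the x axis of blue_case, either way round below 0.08 rad and linear speed of blue_cover below 0.01 m/s and x of yellow_cover in the frame of yellow_case below -0.055 m and value of joint yellow_tab below 0.006 m); the robot touches nothing.
It fails at once if the blue cover is lifted more than 12 mm off its runners or tipped (z of blue_cover in the frame of blue_case above 0.055 m or angle between blue_cover's own z axis and vertical above 0.25 rad).
It fails at once if the fingers bear on the blue cover with more than 35 N (gripped or rammed) (contact force between the fingers and blue_cover above 35 N).
It fails at once if the case with the yellow cover is opened, its cover moved by more than 10 mm or its tab pressed by 6 mm (distance of yellow_cover from where it was at the start of the episode above 0.01 m or value of joint yellow_tab above 0.006 m).
It fails at once if another thing on the table is moved by more than 20 mm (distance of any of water_cup, paint_bottle, mug, gesso_jar, palette_knife from where it was at the start of the episode above 0.02 m).
It also fails if it takes over 40 s, if anything falls off the work surface, if the arm or the gripper's body presses on something with over 40 N, if the wrist force passes 120 N, or if a joint passes its speed limit or range.

ROBOT

A 6-joint arm with a two-finger parallel gripper is mounted at the origin on the work surface. World frame = base frame: x ahead of the robot, y to its left, z up, the work surface at z = 0. Lengths are in mm, angles in rad, forces in N, time in s.
With the tool pointing down it reaches from about 275 to 1000 mm from the base axis. Payload 8.4 kg.
Tool frame: the origin (TCP) lies on the centre line of the jaws, within the pads' length; the fingertips stand r.tip_reach ahead of it and the grasp point (between the pads) lies 11 mm behind it (r.tip_reach is the distance from the TCP to the fingertips, in mm); z points along the fingers, y is the line along which they close (so a half turn about z gives the same grasp; the last joint's range is limited). The gripper opens to 85 mm and grips with 20 to 120 N. Pads are 22 mm wide; open, the fingers measure 114 mm over their backs; the gripper's body (76 mm by 85 mm) begins 54 mm behind the grasp point. The pads swing forward as they close: fully open they stand 13 mm farther back than shut.
Start: joints at [-1.308, 0.353, 1.633, -0, 1.155, -0.002], TCP at [163.571, -603.218, 239.281] pointing down, gripper open.
Joint ranges: [-2.63, 2.63], [-0.92, 2.1], [0.06, 2.66], [-1.3, 4.44], [0, 2.69], [-3.02, 3.02]. Speed limits (rad/s): [2.22, 2.22, 2.79, 3.14, 3.14, 3.14].

INTERFACE

Orientations are given as [roll, pitch, yaw] about the fixed x, y, z axes, in that order (R = Rz(yaw) Ry(pitch) Rx(roll)).
In Python, from rig import r gives the robot as it stands.
- The arm moves only by the tool carry_out, never from a script. Its argument "targets" is a list of rows, each an object with "dp": the shift along the tool's x, y, z in mm, a list of three; "yaw": the turn about the tool's z in degrees. A call has 1 to 12 rows; each row is the pose to reach, as a shift and turn from the pose commanded when the call began, along the tool's axes at that moment; what a row does not reach only later rows make up. A row lasts 1/8 s, in which the tool goes at most 62.5 mm and 10.7 degrees, less where a joint would pass 70% of its speed; a pose out of reach is approached as far as the arm can. A call with a gripper value outside its range is refused whole. "fingers" is the opening, from -1 (shut) to 1 (fully open), so that 0 is half open, set as the call begins (left out, the last holds). The fingers move at their own pace and stop on an object; "grip_force" is the grip in N (left out, the last holds). Time passes only in rows, so rows that repeat a pose let the fingers close. It gives the time, the measured TCP pose, the force, the opening and the grip force at its end, in the units of the state.
- r.sense(): the state, without advancing time (a new reading comes with each control period).
- r.grab_frame(name): name is "side" or "top" or "wrist"; returns the picture (480x640x3 uint8, red, green, blue); there is no depth.
- r.get_calibration(name): a dict with "fx", "fy", "cx", "cy" (pixels), "dist_coeffs" ([k1, k2, p1, p2, k3] as OpenCV has them; the pictures are not rectified), "rvec" (rotation vector, rad) and "tvec" (3), from world to camera coordinates, as OpenCV has them. Camera axes: x right, y down, z forward; pixel columns grow to the right and rows downward; lengths in mm; the calibration is good to about 2 mm. A picture is of the moment at which its call begins: read the wrist's pose just before it. get_calibration takes no time and is no camera call; for the wrist camera it gives the pose at the moment of the call.
- r.sign_off(): hands the job in; it is judged then, once.
The state is a dict: "clock": time; "qpos": joint angles; "qvel": joint speeds; "joint_efforts": joint torques, N m; "eef_pos": TCP position; "tcp_rot": TCP orientation; "contact_force": force on the tool from outside, world axes, zero at the start; "wrist_torque": the same for the moment, N m; "opening": opening from 0.0 (shut) to 1.0 (fully open); "grasp_force": force on a finger pad.
Only numpy, scipy, OpenCV 4.12 (cv2) and the standard library are available. Lean on these libraries where they do the work, as an engineer would, in place of code of your own. Each camera call takes 0.05 s, during which the arm holds its last target. There are 200 camera calls.

## Working session

There is one attempt and no reset: what is moved stays moved. The work goes in short steps, Python scripts to look and compute and a tool call to move; the robot and the scene stay as the last step left them, time stands still between calls to the robot, and variables do not carry over. Pictures are saved under pics/ and viewed, at most 10 in all, crops included, and the job is handed in when it is done.

Besides the shell and the picture viewer there is one more tool, called after "Emit:" by a JSON object that holds its "fn" and its "kwargs". carry_out: Moves the arm, as the interface text tells. Its arguments: {"type":"object","properties":{"targets":{"type":"array","items":{"type":"object","properties":{"dp":{"type":"array","items":{"type":"number"}},"yaw":{"type":"number"}}}},"fingers":{"type":"number"},"grip_force":{"type":"number"}},"required":["targets"]}

```bash
mkdir -p pics; python3 - <<'E'
from rig import r
import cv2
s=r.sense();print(s['clock'],s['eef_pos'],s['tcp_rot'],r.tip_reach)
for n in ['top','side']:
    f=r.grab_frame(n);cv2.imwrite(f'pics/{n}0.png',f[:,:,::-1]);print(n,r.get_calibration(n))
E
```

```text
0.0 [ 163.44648319 -602.78736895  238.54478942] [-3.14020746e+00 -9.29463198e-06  2.64761003e-01] 8.0
top {'fx': 459.33480836292244, 'fy': 459.33480836292244, 'cx': 314.9570915792604, 'cy': 240.94503469836997, 'dist_coeffs': array([-0.06864419,  0.        ,  0.        ,  0.        ,  0.        ]), 'rvec': array([ 2.17991536, -2.16380472,  0.1276904 ]), 'tvec': array([ -27.97858987,  491.67585283, 1089.50795537])}
side {'fx': 469.1084365013482, 'fy': 469.1084365013482, 'cx': 320.06011242849917, 'cy': 236.3067877142484, 'dist_coeffs': array([-0.10177266,  0.        ,  0.        ,  0.        ,  0.        ]), 'rvec': array([ 0.73366533, -2.67075438,  1.00775869]), 'tvec': array([388.37191434, 235.68461361, 937.20767306])}
```

View pics/top0.png

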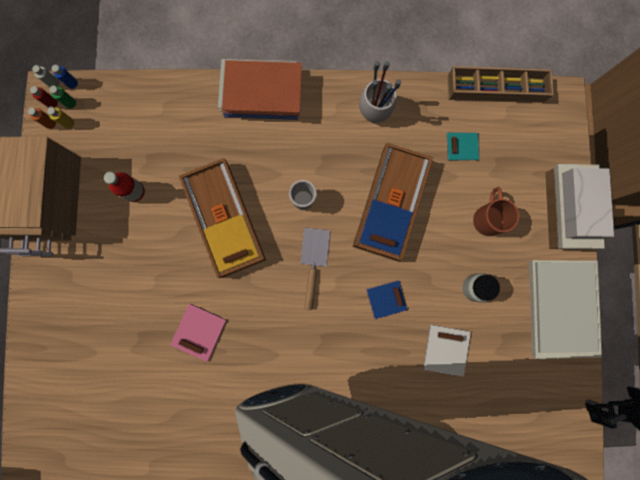

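View pics/side0.png

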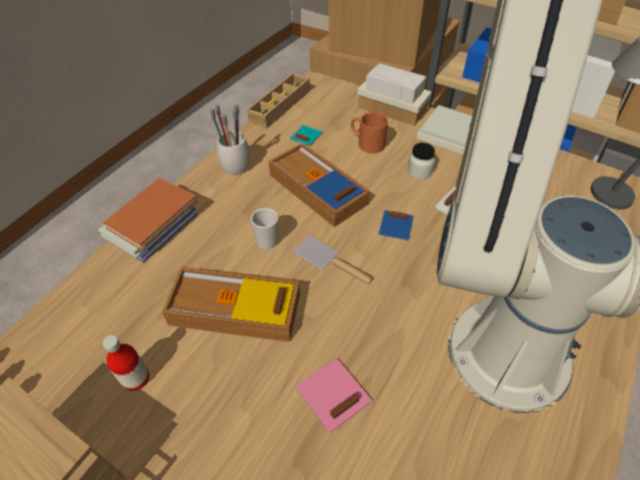

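Candidates for the blue cover in the top view: the large blue plate on the case (388,229), a small loose blue plate (387,299), pink (200,332), turquoise (463,146) and white (447,350). By the description it is the large one on the case. I'll check it in a close crop.

```bash
python3 - <<'E'
import cv2,numpy as np
a=cv2.imread('pics/top0.png')[138:268,345:440]
b=cv2.imread('pics/side0.png')[140:225,262:374]
a=cv2.resize(a,None,fx=4.5,fy=4.5,interpolation=cv2.INTER_CUBIC)
b=cv2.resize(b,None,fx=3.2,fy=3.2,interpolation=cv2.INTER_CUBIC)
c=np.zeros((585,790,3),np.uint8);c[:a.shape[0],:a.shape[1]]=a;c[:b.shape[0],430:430+b.shape[1]]=b
cv2.imwrite('pics/crop.png',c)
E
```

```text
(no output)
```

View pics/crop.png

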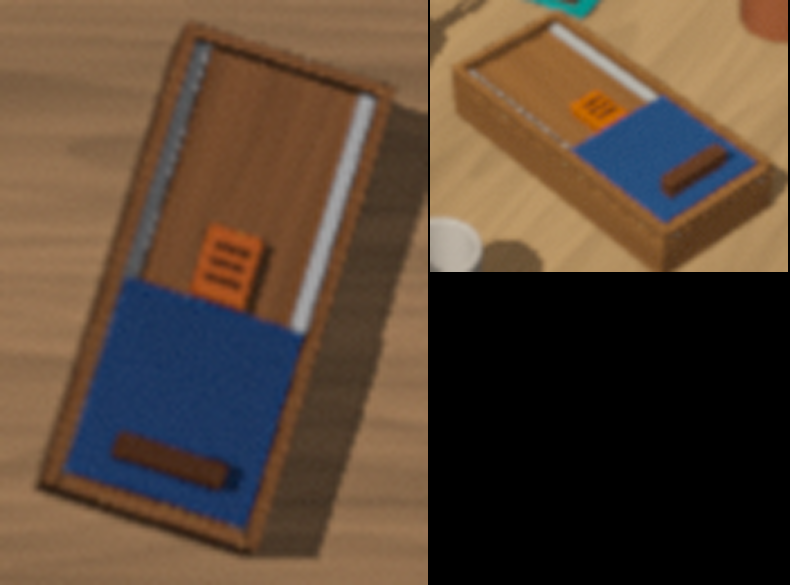

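The crop confirms it: large blue plate with its rib at the near end, and the tab beyond. Now fit the case pose from its corners in both views.

```bash
cat > h.py <<'E'
from rig import r
import cv2,numpy as np
from scipy.optimize import least_squares
def proj(n,P,c=None):
    c=c or r.get_calibration(n)
    K=np.array([[c['fx'],0,c['cx']],[0,c['fy'],c['cy']],[0,0,1]])
    return cv2.projectPoints(np.array(P,float),c['rvec'],c['tvec'],K,c['dist_coeffs'])[0][:,0]
def tow(p,L):
    L=np.array(L,float);c,s=np.cos(p[2]),np.sin(p[2])
    return np.c_[p[0]+c*L[:,0]-s*L[:,1],p[1]+s*L[:,0]+c*L[:,1],L[:,2]]
E
python3 - <<'E'
from h import *
L=[[135,60,53],[135,-60,53],[-130,-60,50],[-130,60,50],[-10,50,51],[-10,-50,51],[32,15,52],[32,-15,52],[-100,30,68],[-100,-30,68]]
T=np.array([[190,22],[395,90],[250,553],[40,487],[128,280],[305,330],[210,225],[267,237],[118,443],[228,475]])/4.5+[345,138]-.4
S=(np.array([[455,68],[555,15],[770,165],[662,235],[575,147],[658,98]])-[430,0])/3.2+[262,140]-.35
def f(p,w=0):
    a=proj('top',tow(p,L))-T; b=proj('side',tow(p,L[:6]))-S
    if w: print(a.round(1).tolist(),b.round(1).tolist())
    return np.r_[a.ravel(),b.ravel()]
s=least_squares(f,[600,-150,-.3],loss='soft_l1',x_scale=[100,100,.3]);f(s.x,1);print(s.x,s.cost)
print(tow(s.x,[[12,0,52],[-110,0,60],[-65,0,43]]))
for n in['top','side']:
    q=proj(n,tow(s.x,[[0,0,0]]));print(q)
E
```

```text
[[-0.8, -0.3], [0.4, -0.4], [1.5, 0.0], [0.1, -0.8], [-0.6, -0.8], [-0.3, 0.8], [0.2, -0.5], [-0.7, 0.7], [-0.5, 0.0], [-0.6, 0.8]] [[-1.6, -0.7], [1.2, -2.4], [1.6, -0.6], [0.5, 0.3], [-1.4, 0.5], [1.5, -1.3]]
[ 5.86286230e+02 -2.12504543e+02 -3.06158928e-01] 10.163480278537602
[[ 597.72820961 -216.12132363   52.        ]
 [ 481.40141773 -179.35071726   60.        ]
 [ 524.30884097 -192.91364584   43.        ]]
[[389.81381348 205.37126008]]
[[317.85596413 189.84023853]]
```

Emit:
{"fn": "carry_out", "kwargs": {"targets": [{"dp": [26, -13, 0], "yaw": 2}, {"dp": [76, -38, 0], "yaw": 5}, {"dp": [128, -64, 5], "yaw": 8}, {"dp": [180, -90, 10], "yaw": 11}, {"dp": [232, -116, 20], "yaw": 14}, {"dp": [284, -142, 30], "yaw": 18}, {"dp": [336, -168, 45], "yaw": 22}, {"dp": [388, -194, 60], "yaw": 25}, {"dp": [440, -220, 75], "yaw": 28}, {"dp": [490, -245, 90], "yaw": 31}, {"dp": [520, -259, 100], "yaw": 32.7}, {"dp": [520, -259, 100], "yaw": 32.7}], "fingers": -1, "grip_force": 20}}

```text
clock: 1.6
eef_pos: [598.5, -215.1, 137.9]
tcp_rot: [-3.141, 0.002, -0.303]
contact_force: [-0.7, -0.4, -0.5]
opening: 0.004
grasp_force: 0.0
```

```bash
python3 - <<'E'
from h import *
s=r.sense();print(s['clock'],s['eef_pos'],s['tcp_rot'],s['opening'],s['contact_force'])
c=r.get_calibration('wrist');f=r.grab_frame('wrist')[:,:,::-1].copy()
t=r.grab_frame('top')[:,:,::-1]
p=[586.3,-212.5,-.306]
L=[[135,60,53],[135,-60,53],[-130,-60,50],[-130,60,50],[-8,15,51],[32,15,51],[32,-15,51],[-8,-15,51],[-10,50,51],[-10,-50,51],[12,0,51]]
for q in proj('wrist',tow(p,L),c): cv2.circle(f,tuple(int(v) for v in q.clip(-999,9999)),3,(0,255,0),1)
cv2.imwrite('pics/w1.png',f);
E
```

```text
1.6 [ 598.50517587 -215.12424874  137.87345528] [-3.14127337e+00  1.71146081e-03 -3.03184604e-01] 0.0036942141366074696 [-0.65920267 -0.355191   -0.5460063 ]
```

View pics/w1.png

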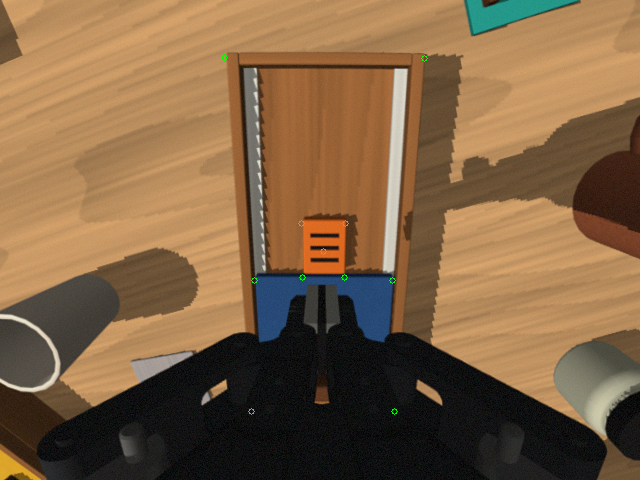

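The predicted marks (tab corners at 303,277 and 346,223) sit within about 3 px of the real tab, so the case lies about 2 mm further along +x. The TCP is almost above the tab. Going down.

Emit:
{"fn": "carry_out", "kwargs": {"targets": [{"dp": [2, 1.5, 30]}, {"dp": [2, 1.5, 60]}, {"dp": [2, 1.5, 74]}, {"dp": [2, 1.5, 77]}, {"dp": [2, 1.5, 79]}, {"dp": [2, 1.5, 81]}, {"dp": [2, 1.5, 83]}, {"dp": [2, 1.5, 84]}]}}

```text
schema error: expected keys dp, yaw
```

Emit:
{"fn": "carry_out", "kwargs": {"targets": [{"dp": [2, 1.5, 30], "yaw": 0}, {"dp": [2, 1.5, 60], "yaw": 0}, {"dp": [2, 1.5, 74], "yaw": 0}, {"dp": [2, 1.5, 77], "yaw": 0}, {"dp": [2, 1.5, 79], "yaw": 0}, {"dp": [2, 1.5, 81], "yaw": 0}, {"dp": [2, 1.5, 83], "yaw": 0}, {"dp": [2, 1.5, 84], "yaw": 0}]}}

```text
clock: 2.7
eef_pos: [599.7, -219.5, 55.9]
tcp_rot: [3.141, -0.001, -0.306]
contact_force: [0.3, -1.6, 4.7]
opening: 0.001
grasp_force: 1.9
```

Emit:
{"fn": "carry_out", "kwargs": {"targets": [{"dp": [0, 0, 2], "yaw": 0}, {"dp": [0, 0, 4], "yaw": 0}, {"dp": [0, 0, 5], "yaw": 0}, {"dp": [0, 0, 6], "yaw": 0}, {"dp": [0, 0, 6.5], "yaw": 0}, {"dp": [0, 0, 7], "yaw": 0}, {"dp": [0, 0, 7], "yaw": 0}]}}

```text
clock: 3.58
eef_pos: [599.3, -219.2, 48.6]
tcp_rot: [-3.142, -0.0, -0.306]
contact_force: [1.8, -1.2, 5.8]
opening: 0.001
grasp_force: 3.0
```

Emit:
{"fn": "carry_out", "kwargs": {"targets": [{"dp": [0, 0, 0.5], "yaw": 0}, {"dp": [0, 0, 1], "yaw": 0}, {"dp": [0, 0, 1.5], "yaw": 0}, {"dp": [0, 0, 1.5], "yaw": 0}]}}

```text
clock: 4.08
eef_pos: [599.4, -219.2, 48.4]
tcp_rot: [-3.142, -0.0, -0.306]
contact_force: [-3.0, 1.6, 19.8]
opening: -0.002
grasp_force: 9.7
```

The tab has bottomed: tip at 40.4 mm with the force rising to 20 N. Up, back over the rib, and down behind it.

Emit:
{"fn": "carry_out", "kwargs": {"targets": [{"dp": [0, 0, -10], "yaw": 0}, {"dp": [0, 0, -35], "yaw": 0}, {"dp": [-10, -1, -55], "yaw": 0}, {"dp": [-50, -2, -58], "yaw": 0}, {"dp": [-95, -2.5, -58], "yaw": 0}, {"dp": [-130, -2.5, -58], "yaw": 0}, {"dp": [-142, -2.5, -55], "yaw": 0}, {"dp": [-142, -2.5, -55], "yaw": 0}]}}

```text
clock: 5.08
eef_pos: [464.1, -173.9, 101.6]
tcp_rot: [-3.141, 0.001, -0.306]
contact_force: [0.8, -0.4, -0.2]
opening: 0.003
grasp_force: 0.0
```

```bash
python3 - <<'E'
from h import *
s=r.sense();print(s['clock'],s['eef_pos'],s['tcp_rot'],s['contact_force'])
f=r.grab_frame('wrist')[:,:,::-1];t=r.grab_frame('side')[:,:,::-1]
cv2.imwrite('pics/w2.png',np.hstack([cv2.resize(f,(400,300)),cv2.resize(t[130:250,240:400],(400,300),interpolation=2)]))
E
```

```text
5.075 [ 464.10811531 -173.85471461  101.55432401] [-3.14146046e+00  8.31500748e-04 -3.06009164e-01] [ 0.84598705 -0.38857929 -0.23286961]
```

View pics/w2.png

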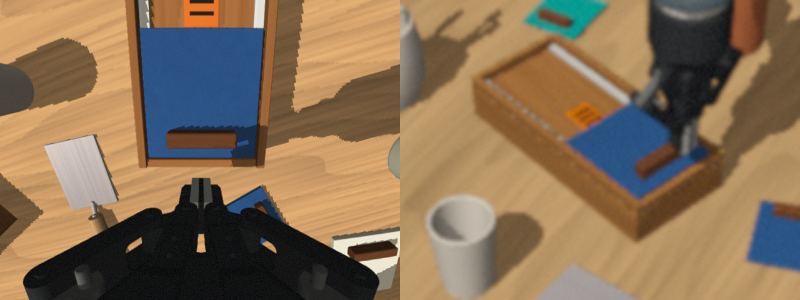

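The blue tab is flush and the finger is behind and above the rib, on the case's centre line (y ≈ 0, about 12 mm back from contact).

Emit:
{"fn": "carry_out", "kwargs": {"targets": [{"dp": [0, 0, 20], "yaw": 0}, {"dp": [0, 0, 37], "yaw": 0}, {"dp": [0, 0, 37], "yaw": 0}, {"dp": [6, 0, 37], "yaw": 0}, {"dp": [9, 0, 37], "yaw": 0}, {"dp": [12, 0, 37], "yaw": 0}, {"dp": [15, 0, 37], "yaw": 0}, {"dp": [18, 0, 37], "yaw": 0}, {"dp": [22, 0, 37], "yaw": 0}, {"dp": [26, 0, 37], "yaw": 0}]}}

```text
clock: 6.42
eef_pos: [489.5, -181.9, 64.8]
tcp_rot: [-3.142, 0.0, -0.306]
contact_force: [-1.6, 0.1, 2.1]
opening: 0.004
grasp_force: 0.8
```

Emit:
{"fn": "carry_out", "kwargs": {"targets": [{"dp": [5, 0, 0], "yaw": 0}, {"dp": [12, 0, 0], "yaw": 0}, {"dp": [20, 0, 0], "yaw": 0}, {"dp": [28, 0, 0], "yaw": 0}, {"dp": [36, 0, 0], "yaw": 0}, {"dp": [44, 0, 0], "yaw": 0}, {"dp": [52, 0, 0], "yaw": 0}, {"dp": [60, 0, 0], "yaw": 0}]}}

```text
clock: 7.42
eef_pos: [547.0, -200.1, 64.8]
tcp_rot: [-3.142, 0.0, -0.306]
contact_force: [-0.9, 0.4, 0.2]
opening: 0.001
grasp_force: 0.5
```

Emit:
{"fn": "carry_out", "kwargs": {"targets": [{"dp": [6, 0, 0], "yaw": 0}, {"dp": [14, 0, 0], "yaw": 0}, {"dp": [22, 0, 0], "yaw": 0}, {"dp": [30, 0, 0], "yaw": 0}, {"dp": [36, 0, 0], "yaw": 0}, {"dp": [42, 0, 0], "yaw": 0}, {"dp": [46, 0, 0], "yaw": 0}, {"dp": [48, 0, 0], "yaw": 0}, {"dp": [49, 0, 0], "yaw": 0}, {"dp": [49, 0, 0], "yaw": 0}]}}

```text
clock: 8.68
eef_pos: [593.3, -214.7, 64.8]
tcp_rot: [-3.142, -0.0, -0.306]
contact_force: [-0.7, 0.9, 0.5]
opening: 0.002
grasp_force: 0.3
```

Emit:
{"fn": "carry_out", "kwargs": {"targets": [{"dp": [-6, 0, 0], "yaw": 0}, {"dp": [-20, 0, 0], "yaw": 0}, {"dp": [-40, 0, -20], "yaw": 0}, {"dp": [-80, 0, -60], "yaw": 0}, {"dp": [-120, 0, -100], "yaw": 0}, {"dp": [-120, 0, -100], "yaw": 0}]}}

```text
clock: 9.43
eef_pos: [477.0, -178.0, 167.4]
tcp_rot: [3.141, -0.003, -0.306]
contact_force: [0.5, -0.4, -0.1]
opening: 0.002
grasp_force: 0.0
```

```bash
python3 - <<'E'
from h import *
s=r.sense();print(s['clock'],s['eef_pos'],s['tcp_rot'],s['contact_force'])
c=r.get_calibration('wrist');f=r.grab_frame('wrist')[:,:,::-1].copy();t=r.grab_frame('side')[:,:,::-1]
for q in proj('wrist',tow([588.2,-213.1,-.306],[[-18,48,51],[-18,-48,51]]),c): cv2.circle(f,tuple(int(v) for v in q),3,(0,255,0),1)
cv2.imwrite('pics/w3.png',np.hstack([cv2.resize(f,(400,300)),cv2.resize(t[130:250,240:400],(400,300),interpolation=2)]))
E
```

```text
9.425 [ 477.0471866  -178.04022221  167.35375131] [ 3.14141500e+00 -3.13976698e-03 -3.06065563e-01] [ 0.46413457 -0.35281133 -0.0955984 ]
```

View pics/w3.png

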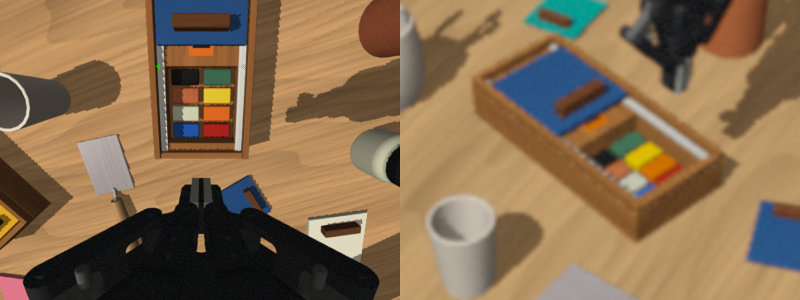

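The compartment is fully uncovered. The cover's rear edge (row 45) lies well past the compartment edge (row 67), and the cover is flat between its guides. The estimated cover x is about 58 mm.

```bash
python3 -c "
from rig import r
print(r.sign_off())"
```

```text
the job is handed in; nothing more can be done
None
```

The blue case is open and the job is handed in: tab pressed fully in, cover pushed to about x = 58 mm and lying flat on the deck half, nothing else touched; the hand-in returned no verdict.

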